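# Re-set the ratchet rest beside the drill to its lowest notch

## Robot

A 7-joint arm with a two-finger parallel gripper is mounted at the origin on the work surface. World frame = base frame: x ahead of the robot, y to its left, z up, the work surface at z = 0. Lengths are in m, angles in rad, forces in N, time in s.
With the tool pointing down it reaches from about 0.425 to 1.025 m from the base axis. Payload 9.4 kg.
Tool frame: the origin (TCP) lies at the very end of the fingers, on their centre line; the grasp point (between the pads) lies 19 mm behind it; z points along the fingers, y is the direction in which the jaws open and shut (so a half turn about z gives the same grasp; the last joint's range is limited). The gripper opens to 85 mm and grips with 20 to 120 N. Pads are 22 mm wide; open, the fingers measure 114 mm over their backs; the gripper's body (76 mm by 85 mm) begins 54 mm behind the grasp point. The pads swing forward as they close: fully open they stand 13 mm farther back than shut.
Start: joints at [1.272, 0.599, -0.003, 1.599, 0.002, 0.943, -0.08], TCP at [0.159, -0.707, 0.231] pointing down, gripper open.
Joint ranges: [-2.57, 2.57], [-0.35, 1.97], [-1.29, 1.29], [0.11, 2.56], [-1.05, 4.19], [0.11, 1.86], [-2.63, 2.63]. Speed limits (rad/s): [2.22, 2.22, 3.01, 3.01, 3.14, 3.14, 3.14].

## Interface

Orientations are given as a rotation vector (axis times angle).
In Python, from plant import bot, eyes, order gives the robot as it stands.
- The arm moves only by the tool apply_moves, never from a script. Its argument "plan" is a list of rows, each an object of numbers: "jaw": the opening, from 0 (shut) to 1 (fully open); "tx", "ty", "tz": the shift along the tool's x, y, z in cm; "ax", "ay", "az": the turn, a rotation vector about the tool's x, y, z in degrees. A call has 1 to 20 rows; each row shifts and turns the pose as measured when the row begins, along the tool's axes as they then stand; what a row does not reach is not made up. A row lasts 1/12 s, in which the tool goes at most 41.7 mm and 7.16 degrees, less where a joint would pass 70% of its speed; a pose out of reach is approached as far as the arm can. A call with a gripper value outside its range is refused whole. The fingers move at their own pace and stop on an object; the grip force is fixed at half the most. Time passes only in rows, so rows that do not move let the fingers close. It gives the time, the measured TCP pose, the force and the opening at its end, in the units of the state.
- bot.observe(): the state, without advancing time (a new reading comes with each control period).
- eyes.read_camera(name): name is "side" or "top"; returns a dict with "frame" (420x560x3 uint8, red, green, blue), "fx", "fy", "cx", "cy" (pixels), "R" (3x3) and "t" (3): a world point X has camera coordinates R X + t. Camera axes: x right, y down, z forward; pixel columns grow to the right and rows downward; lengths in m; the calibration is good to about 2 mm. A picture is of the moment at which its call begins. There is no depth.
- order.job_done(): hands the job in, once; it reports no verdict.
The state is a dict: "time": time; "q": joint angles; "qvel": joint speeds; "tau": joint torques, N m; "tool_pos": TCP position; "tcp_rot": TCP orientation; "wrist_force": force on the tool from outside, world axes, zero at the start; "torque": the same for the moment, N m; "grip_width": opening from 0.0 (shut) to 1.0 (fully open).
Only numpy, scipy, OpenCV 4.12 (cv2) and the standard library are available. Lean on these libraries where they do the work, as an engineer would, in place of code of your own. Each camera call takes 0.05 s, during which the arm holds its last target. There are 200 camera calls.

## Task

The tilting rest board is propped too steeply for the next job: set it in its lowest notch and leave it standing there on its pawl. The ratchet only lets the board rise, so lift it by its bar up through the notches and on past the top until you come up against the stop, which throws the pawl clear, then bring it all the way down flat, which arms the pawl again, and raise it just to the first notch. Do not lean hard on the stop, and leave the blocks, bottle and tools around it where they are.

Things in the scene. Friction and masses are not known exactly. Their poses are not given: they have to be found in the camera images.
- stand: dark steel plate and uprights of the rest, fixed to the bench, plate 300 x 300 x 12 mm. Origin on the bench, 20 mm bar-side of the plate's centre; its x axis points level from the bar side to the hinge side (away from the robot at yaw 0), z up. The board hinges at (100, 0, 90) mm, the axis along the stand's y.
- hinge (a point): point on the board's hinge axis at the middle of the board's width, 90 mm above the bench; its axes are parallel to the stand's and do not turn with the board. The hinge is damped (1 N m s/rad: about 2 N more at the bar when that moves at 0.12 m/s), so that the board, let go off a notch, sinks at about 0.6 rad/s.
- bar (a point): middle of the round steel grip bar along the board's free edge: diameter 14 mm, parallel to the hinge axis and 245 mm from it, free on all sides, 128 mm between its arms. Pinch it from above, fingers closing across it (along the stand's x); the tool can point down through the whole swing, the bar rolling between the fingers. Weight felt at the bar: 2 to 4 N.
- edge (a point): middle of the free edge of the aluminium board (5 mm thick, 236 mm wide, whole swinging part about 0.7 kg), 195 mm from the hinge axis; a 43 mm gap lies between it and the bar.
- board (a joint): angle of the board, rad: 0 flat on its posts, growing as the bar rises (height of the bar over the hinge 245 mm * sin, robot-side of it 245 mm * cos). Four notches hold it at 0.175, 0.375, 0.576 and 0.777; it starts in one of the upper three; turned back before the pawl is thrown clear it stays on the top one. Raised 0.05 past a notch and lowered, it seats there.
- posts (a point): point midway between the tops of the two rubber posts on which the board lies when flat (85 mm above the bench, 170 mm bar-side of the hinge). The last 0.1 rad of the way down lift the pawl (a toggle with a ball weight at the stand's far corner) back into play: it is armed only with the board lying flat (below 0.02 rad). Raised from there it catches in the first notch.
- stop: fixed stop bolt, 10 mm, by the pawl; origin on the bench under the hinge axis. The pawl is thrown clear, with no force to feel, about 0.03 rad before the board's lug meets the bolt, at a board angle that differs from stand to stand, 0.98 to 1.42 rad: find it by feel. The lug is 81 mm from the hinge: 17 N on the bar presses the bolt with 50 N, which is all it should bear.
- block_a: small drilled steel block 30 x 22 x 20 mm lying on the stand's plate under the board; origin at its underside. A bystander.
- block_b: small drilled steel block 24 x 24 x 34 mm standing on the stand's plate under the board; origin at its underside. A bystander.
- block_c: drilled steel block 45 x 28 x 24 mm on the bench beside the stand; origin at its underside. A bystander.
- oiler: clear plastic bottle, 56 mm diameter, 130 mm high, on the bench to the right; origin at its underside. A bystander.
- spanner: steel spanner lying on the bench to the left. A bystander.
- chipbrush: chip brush lying on the bench to the right. A bystander.

How it is judged:
By the outcome, as a careful person would: the job done as asked, in the order asked, and still so for the second after the job is handed in, with the robot touching nothing.
It also fails if it takes over 69 s, if anything falls off the work surface, if the arm or the gripper's body presses on something with over 40 N, if the wrist force passes 120 N, or if a joint passes its speed limit or range.

## Working session

There is one attempt and no reset: what is moved stays moved. The work goes in short steps, Python scripts to look and compute and a tool call to move; the robot and the scene stay as the last step left them, time stands still between calls to the robot, and variables do not carry over. Pictures are saved under pics/ and viewed, about 8 in all and at most 12, crops included, and the job is handed in when it is done.

Besides the shell and the picture viewer there is one more tool, called as name([rows], argument=value, ...), one row to a line, values as JSON. apply_moves: Moves the arm, as the interface text tells. Its arguments: {"type":"object","properties":{"plan":{"type":"array"}},"required":["plan"]}

```bash
mkdir -p pics; ls; cat > h.py <<'E'
import numpy as np, cv2
from plant import bot, eyes, order
from scipy.spatial.transform import Rotation as Ro
def snap(c,name,crop=None,s=1):
    d=eyes.read_camera(c); f=d["frame"][:,:,::-1]
    if crop: f=f[crop[1]:crop[3],crop[0]:crop[2]]
    cv2.imwrite("pics/"+name,cv2.resize(f,None,fx=s,fy=s,interpolation=cv2.INTER_CUBIC)); return d
def ray(d,u,v):
    R=np.array(d["R"]);t=np.array(d["t"])
    return -R.T@t, R.T@np.array([(u-d["cx"])/d["fx"],(v-d["cy"])/d["fy"],1])
def atz(d,u,v,z):
    o,r=ray(d,u,v); return o+r*(z-o[2])/r[2]
def proj(d,X):
    c=np.array(d["R"])@X+d["t"]; return d["fx"]*c[0]/c[2]+d["cx"],d["fy"]*c[1]/c[2]+d["cy"]
E
python3 - <<'E'
from h import *
a=snap("top","t1.png",s=1.4); b=snap("side","s1.png",s=1.4)
for d in(a,b): print(d["fx"],d["cx"],d["cy"],np.round(d["R"],3).tolist(),np.round(d["t"],3))
s=bot.observe(); print({k:np.round(v,3) for k,v in s.items()})
print(Ro.from_rotvec(s["tcp_rot"]).as_matrix().round(3))
E
```

```text
pics
479.21446687907377 272.90490427243833 209.80010164344537 [[0.029, -0.999, -0.015], [-0.991, -0.027, -0.134], [0.134, 0.018, -0.991]] [-0.047  0.545  1.477]
447.41385689778394 281.49742369402924 208.97582205116822 [[0.981, -0.192, -0.016], [-0.158, -0.756, -0.635], [0.109, 0.625, -0.773]] [-0.549  0.097  1.215]
{'time': np.float64(0.1), 'q': array([ 1.272,  0.6  , -0.003,  1.6  ,  0.002,  0.943, -0.08 ]), 'qvel': array([ 0.002, -0.002,  0.002, -0.002, -0.001,  0.001,  0.001]), 'tau': array([ 5.0000e-03, -7.7799e+01,  1.5690e+00, -2.5862e+01,  1.3000e-02,
        6.0000e-03,  0.0000e+00]), 'tool_pos': array([ 0.159, -0.707,  0.231]), 'tcp_rot': array([-3.121, -0.347,  0.   ]), 'wrist_force': array([-0.316, -0.387, -0.462]), 'torque': array([ 0.032,  0.045, -0.001]), 'grip_width': np.float64(0.996)}
[[ 0.976  0.22  -0.   ]
 [ 0.22  -0.976  0.001]
 [-0.    -0.001 -1.   ]]
```

View pics/t1.png

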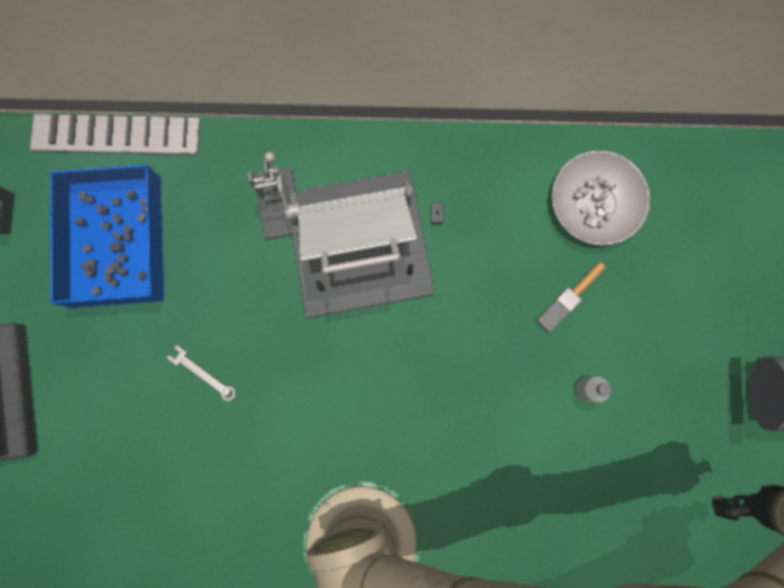

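View pics/s1.png

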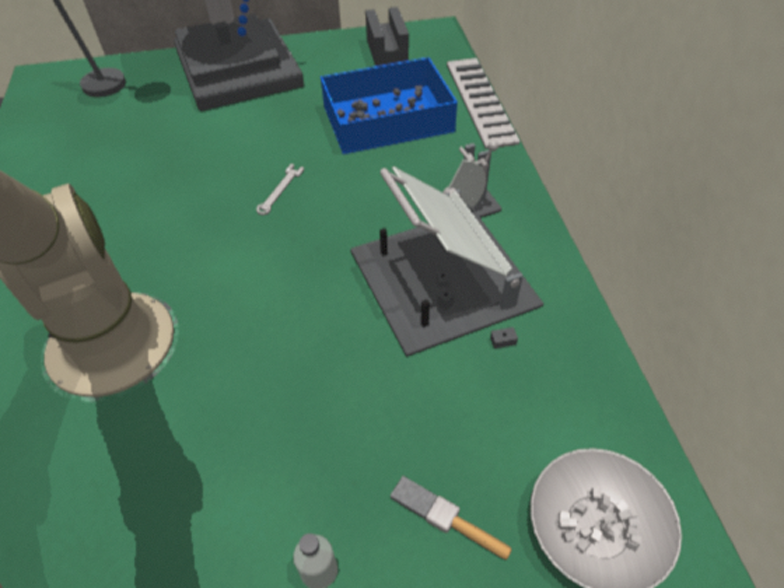

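Top (shown at 1.4x): plate corners at (308,316), (434,293) and (410,172), bar from (324,269) to (398,259). Side: plate corners at (352,252), (407,353) and (542,303), bar from about (384,171) to (418,221). The board stands in an upper notch.

```bash
python3 - <<'E'
from h import *
from scipy.optimize import least_squares
a=snap("top","t2.png",(180,100,320,240),5); b=snap("side","s2.png",(240,90,400,260),4.6)
P=lambda x,y,z:np.array([x,y,z])
c=[(-.170,.15,.012),(-.170,-.15,.012),(.13,-.15,.012)]
top=[(308,316),(434,293),(410,172)]; sid=[(352,252),(407,353),(542,303)]
bt=[(324,269),(398,259)]; bs=[(384,171),(418,221)]
def W(p,X): 
    return np.array([p[0]+np.cos(p[2])*X[0]-np.sin(p[2])*X[1],p[1]+np.sin(p[2])*X[0]+np.cos(p[2])*X[1],X[2]])
def res(p):
    r=[]
    bar=[(.1-.245*np.cos(p[3]),y,.09+.245*np.sin(p[3])) for y in(.064,-.064)]
    for d,pts,bb in((a,top,bt),(b,sid,bs)):
        for X,uv in list(zip(c,pts))+list(zip(bar,bb)): r+=list(np.array(proj(d,W(p,X)))-np.array(uv)/1.4)
    return np.array(r)
s=least_squares(res,[.6,0,0,.5]); p=s.x
print(p,s.fun.reshape(-1,2).round(1).tolist())
for th in (p[3],.375,.576,.777,1.42): print(th,W(p,(.1-.245*np.cos(th),0,.09+.245*np.sin(th))))
E
```

```text
[0.68034218 0.03407575 0.21940373 0.64664232] [[-2.4, 3.6], [-0.4, 2.2], [-1.4, -0.1], [1.6, -2.9], [-5.6, -4.5], [-4.6, -2.7], [-3.2, 1.0], [-1.2, -0.2], [5.1, 7.7], [2.2, 4.3]]
0.6466423179219142 [0.58709518 0.01328228 0.23761495]
0.375 [0.55543569 0.00622243 0.17973677]
0.576 [0.57740177 0.01112072 0.22344506]
0.777 [0.60744275 0.01781966 0.26178016]
1.42 [0.742022   0.04782994 0.33221968]
```

View pics/s2.png

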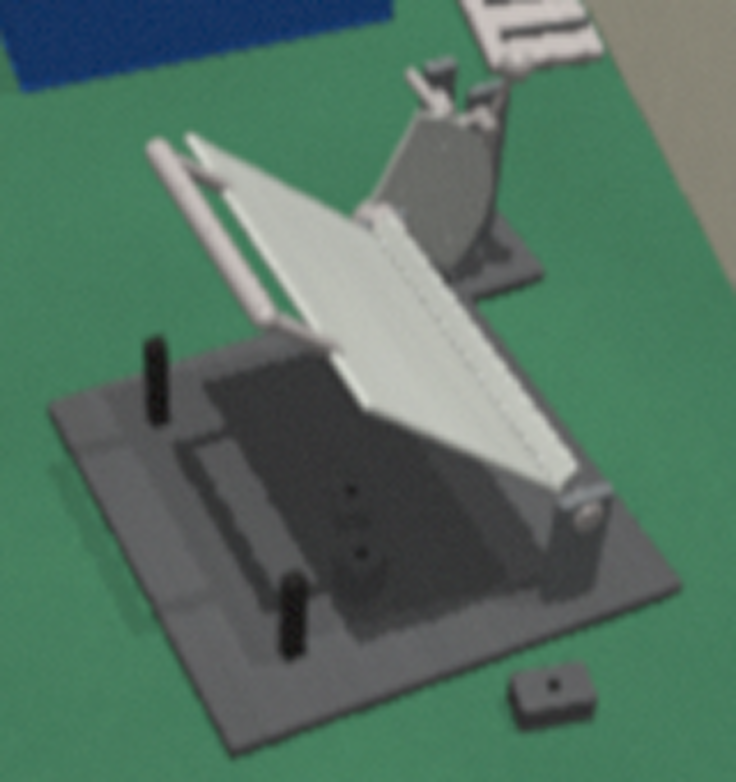

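Side crop (4.6x, origin (240,90)): plate corners at (50,405), (233,755), (680,588) and bar ends at (157,148), (264,313). I had the sign of the plate offset wrong, so I'm refitting with the plate x range at -0.13 to 0.17.

```bash
cat > fit.py <<'E'
from h import *
from scipy.optimize import least_squares
import pickle
a=eyes.read_camera("top"); b=eyes.read_camera("side")
c=[(-.130,.15,.012),(-.130,-.15,.012),(.17,-.15,.012)]
top=np.array([(308,316),(434,293),(410,172),(324,269),(398,259)])/1.4
sid=np.array([(50,405),(233,755),(680,588),(157,148),(264,313)])/4.6+[240,90]
def W(p,X): 
    return np.array([p[0]+np.cos(p[2])*X[0]-np.sin(p[2])*X[1],p[1]+np.sin(p[2])*X[0]+np.cos(p[2])*X[1],X[2]])
def res(p):
    r=[]
    bar=[(.1-.245*np.cos(p[3]),y,.09+.245*np.sin(p[3])) for y in(p[4],-p[4])]
    for d,pts in((a,top),(b,sid)):
        for X,uv in zip(c+bar,pts): r+=list(np.array(proj(d,W(p,X)))-uv)
    return np.array(r)
s=least_squares(res,[.6,0,0,.5,.065]); p=s.x
print(p,s.fun.reshape(-1,2).round(1).tolist())
for th in (p[3],.375,.576,.777,1.42): print(th,W(p,(.1-.245*np.cos(th),0,.09+.245*np.sin(th))))
E
python3 fit.py
```

```text
[0.64788183 0.02149462 0.20687728 0.77931944 0.07115684] [[-1.7, 1.1], [0.5, 0.9], [0.5, -1.6], [0.5, 0.1], [-0.5, -2.1], [-1.3, -0.7], [-1.3, -0.4], [0.7, -0.2], [0.1, 0.8], [0.2, 1.4]]
0.7793194385767455 [0.57517489 0.00623488 0.26218488]
0.375 [ 0.52263624 -0.00479193  0.17973677]
0.576 [ 5.44661955e-01 -1.69171265e-04  2.23445059e-01]
0.777 [0.57478449 0.00615295 0.26178016]
1.42 [0.70972909 0.03447512 0.33221968]
```

apply_moves([
  {"jaw": 1,"tx": 3.8,"ty": -0.7,"tz": -0.6,"az": -4},
  {"jaw": 1,"tx": 3.8,"ty": -0.7,"tz": -0.6,"az": -4},
  {"jaw": 1,"tx": 3.8,"ty": -0.7,"tz": -0.6,"az": -4},
  {"jaw": 1,"tx": 3.8,"ty": -0.7,"tz": -0.6,"az": -4},
  {"jaw": 1,"tx": 3.8,"ty": -0.7,"tz": -0.6,"az": -4},
  {"jaw": 1,"tx": 3.8,"ty": -0.7,"tz": -0.6,"az": -4},
  {"jaw": 1,"tx": 3.8,"ty": -0.7,"tz": -0.6,"az": -4},
  {"jaw": 1,"tx": 3.8,"ty": -0.7,"tz": -0.6,"az": -4},
  {"jaw": 1,"tx": 3.8,"ty": -0.7,"tz": -0.6,"az": -4},
  {"jaw": 1,"tx": 3.8,"ty": -0.7,"tz": -0.6,"az": -4},
  {"jaw": 1,"tx": 3.8,"ty": -0.7,"tz": -0.6,"az": -4},
  {"jaw": 1,"tx": 3.8,"ty": -0.7,"tz": -0.6,"az": -4},
  {"jaw": 1,"tx": 3.8,"ty": -0.7,"tz": -0.6,"az": -4},
  {"jaw": 1,"tx": 3.8,"ty": -0.7,"tz": -0.6,"az": -4},
])

```text
invalid input
```

```bash
cat > go.py <<'E'
import sys
from h import *
# delta in tool axes to target TCP (args x y z), yaw of tool y -> 0.207
T=np.array([float(v) for v in sys.argv[1:4]])
s=bot.observe(); R=Ro.from_rotvec(s["tcp_rot"]); 
yy=np.array([np.cos(.207),np.sin(.207),0]); zz=np.array([0,0,-1.]); G=Ro.from_matrix(np.c_[np.cross(yy,zz),yy,zz])
print("t",s["time"].round(2),"pos",s["tool_pos"].round(4),"q",s["q"].round(2),"F",s["wrist_force"].round(1),"grip",s["grip_width"])
print("shift cm",(R.inv().apply(T-s["tool_pos"])*100).round(2),"shift in final axes",(G.inv().apply(T-s["tool_pos"])*100).round(2),"turn deg",np.degrees((R.inv()*G).as_rotvec()).round(1))
E
python3 go.py .575 .006 .34
```

```text
Traceback (most recent call last):
  File "go.py", line 7, in <module>
    print("t",s["time"].round(2),"pos",s["tool_pos"].round(4),"q",s["q"].round(2),"F",s["wrist_force"].round(1),"grip",s["grip_width"])
              ^^^^^^^^^^^^^^^
AttributeError: 'float' object has no attribute 'round'
```

apply_moves([
  {"jaw": 1,"tx": 3.8,"ty": -0.7,"tz": -0.6,"ax": 0,"ay": 0,"az": -4},
  {"jaw": 1,"tx": 3.8,"ty": -0.7,"tz": -0.6,"ax": 0,"ay": 0,"az": -4},
  {"jaw": 1,"tx": 3.8,"ty": -0.7,"tz": -0.6,"ax": 0,"ay": 0,"az": -4},
  {"jaw": 1,"tx": 3.8,"ty": -0.7,"tz": -0.6,"ax": 0,"ay": 0,"az": -4},
  {"jaw": 1,"tx": 3.8,"ty": -0.7,"tz": -0.6,"ax": 0,"ay": 0,"az": -4},
  {"jaw": 1,"tx": 3.8,"ty": -0.7,"tz": -0.6,"ax": 0,"ay": 0,"az": -4},
  {"jaw": 1,"tx": 3.8,"ty": -0.7,"tz": -0.6,"ax": 0,"ay": 0,"az": -4},
  {"jaw": 1,"tx": 3.8,"ty": -0.7,"tz": -0.6,"ax": 0,"ay": 0,"az": -4},
  {"jaw": 1,"tx": 3.8,"ty": -0.7,"tz": -0.6,"ax": 0,"ay": 0,"az": -4},
  {"jaw": 1,"tx": 3.8,"ty": -0.7,"tz": -0.6,"ax": 0,"ay": 0,"az": -4},
  {"jaw": 1,"tx": 3.8,"ty": -0.7,"tz": -0.6,"ax": 0,"ay": 0,"az": -4},
  {"jaw": 1,"tx": 3.8,"ty": -0.7,"tz": -0.6,"ax": 0,"ay": 0,"az": -4},
  {"jaw": 1,"tx": 3.8,"ty": -0.7,"tz": -0.6,"ax": 0,"ay": 0,"az": -4},
  {"jaw": 1,"tx": 3.8,"ty": -0.7,"tz": -0.6,"ax": 0,"ay": 0,"az": -4},
])

```text
time: 1.47
tool_pos: [0.5015, -0.3027, 0.3131]
tcp_rot: [-2.568, -1.808, 0.009]
wrist_force: [1.4, 0.1, -0.3]
grip_width: 0.999
```

```bash
sed -i 's/s\["time"\].round(2)/round(s["time"],2)/' go.py
python3 go.py .575 .006 .34
```

```text
t 1.47 pos [ 0.5015 -0.3027  0.3131] q [ 0.69  0.37 -0.33  1.81  0.15  0.99 -0.05] F [ 1.4  0.1 -0.3] grip 0.9994076605967835
shift cm [31.53 -3.5  -2.81] shift in final axes [28.7  13.53 -2.69] turn deg [ -0.3   0.2 -31.6]
```

apply_moves([
  {"jaw": 1,"tx": 3.4,"ty": 0.6,"tz": -0.3,"ax": 0,"ay": 0,"az": -3.5},
  {"jaw": 1,"tx": 3.4,"ty": 0.6,"tz": -0.3,"ax": 0,"ay": 0,"az": -3.5},
  {"jaw": 1,"tx": 3.4,"ty": 0.6,"tz": -0.3,"ax": 0,"ay": 0,"az": -3.5},
  {"jaw": 1,"tx": 3.4,"ty": 0.6,"tz": -0.3,"ax": 0,"ay": 0,"az": -3.5},
  {"jaw": 1,"tx": 3.4,"ty": 0.6,"tz": -0.3,"ax": 0,"ay": 0,"az": -3.5},
  {"jaw": 1,"tx": 3.4,"ty": 0.6,"tz": -0.3,"ax": 0,"ay": 0,"az": -3.5},
  {"jaw": 1,"tx": 3.4,"ty": 0.6,"tz": -0.3,"ax": 0,"ay": 0,"az": -3.5},
  {"jaw": 1,"tx": 3.4,"ty": 0.6,"tz": -0.3,"ax": 0,"ay": 0,"az": -3.5},
  {"jaw": 1,"tx": 2.5,"ty": 0.6,"tz": -0.3,"ax": 0,"ay": 0,"az": -3.5},
  {"jaw": 1,"tx": 0,"ty": 0,"tz": 0,"ax": 0,"ay": 0,"az": 0},
])

```text
time: 2.3
tool_pos: [0.5853, 0.0092, 0.3437]
tcp_rot: [1.928, 2.478, 0.001]
wrist_force: [0.2, 0.4, 0.1]
grip_width: 0.997
```

```bash
python3 go.py .575 .006 .34
```

```text
t 2.3 pos [0.5853 0.0092 0.3437] q [ 0.29  0.37 -0.56  1.77  0.22  1.07 -0.09] F [0.2 0.4 0.1] grip 0.9966119934137725
shift cm [-0.05 -1.08  0.37] shift in final axes [-0.1  -1.08  0.37] turn deg [0.1 0.1 2.4]
```

apply_moves([
  {"jaw": 1,"tx": 0,"ty": -1.1,"tz": 0.5,"ax": 0,"ay": 0,"az": 2.4},
  {"jaw": 1,"tx": 0,"ty": 0,"tz": 2,"ax": 0,"ay": 0,"az": 0},
  {"jaw": 1,"tx": 0,"ty": 0,"tz": 2,"ax": 0,"ay": 0,"az": 0},
  {"jaw": 1,"tx": 0,"ty": 0,"tz": 2,"ax": 0,"ay": 0,"az": 0},
  {"jaw": 1,"tx": 0,"ty": 0,"tz": 2,"ax": 0,"ay": 0,"az": 0},
  {"jaw": 1,"tx": 0,"ty": 0,"tz": 1.5,"ax": 0,"ay": 0,"az": 0},
  {"jaw": 1,"tx": 0,"ty": 0,"tz": 0,"ax": 0,"ay": 0,"az": 0},
])

```text
time: 2.88
tool_pos: [0.5755, 0.0078, 0.2422]
tcp_rot: [1.977, 2.433, 0.006]
wrist_force: [-1.1, 0.5, -0.1]
grip_width: 1.004
```

```bash
python3 go.py .575 .006 .243; python3 -c "
from h import *
snap('side','s3.png',(230,60,390,240),3.3)"
```

```text
t 2.88 pos [0.5755 0.0078 0.2422] q [ 0.25  0.45 -0.51  1.92  0.29  0.84 -0.21] F [-1.1  0.5 -0.1] grip 1.0038309448549825
shift cm [-0.17 -0.09 -0.08] shift in final axes [-0.17 -0.09 -0.08] turn deg [ 0.4  0.2 -0. ]
```

View pics/s3.png

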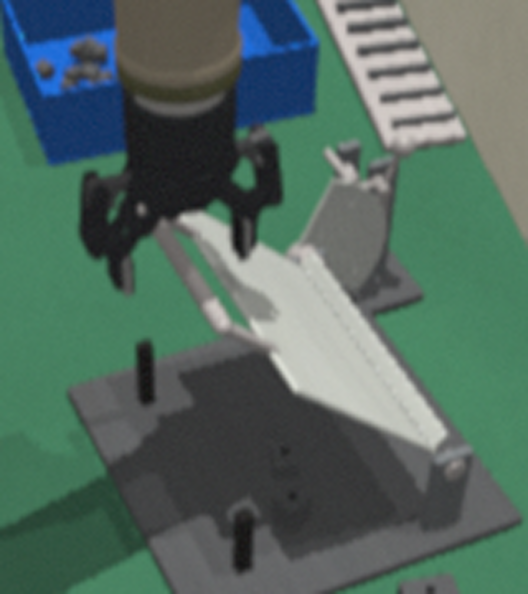

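The fingers straddle the bar, with finger tips near (125,285) and (245,250), and the board hasn't moved. Closing the gripper.

apply_moves([
  {"jaw": 0,"tx": 0,"ty": 0,"tz": 0,"ax": 0,"ay": 0,"az": 0},
  {"jaw": 0,"tx": 0,"ty": 0,"tz": 0,"ax": 0,"ay": 0,"az": 0},
  {"jaw": 0,"tx": 0,"ty": 0,"tz": 0,"ax": 0,"ay": 0,"az": 0},
  {"jaw": 0,"tx": 0,"ty": 0,"tz": 0,"ax": 0,"ay": 0,"az": 0},
  {"jaw": 0,"tx": 0,"ty": 0,"tz": 0,"ax": 0,"ay": 0,"az": 0},
  {"jaw": 0,"tx": 0,"ty": 0,"tz": 0,"ax": 0,"ay": 0,"az": 0},
  {"jaw": 0,"tx": 0,"ty": 0,"tz": 0,"ax": 0,"ay": 0,"az": 0},
  {"jaw": 0,"tx": 0,"ty": 0,"tz": 0,"ax": 0,"ay": 0,"az": 0},
])

```text
time: 3.6
tool_pos: [0.5771, 0.0072, 0.2484]
tcp_rot: [1.976, 2.427, 0.01]
wrist_force: [1.2, 1.1, -4.5]
grip_width: 0.139
```

```bash
cat >> go.py <<'E'
h=np.array([.648+.1*np.cos(.207)-0,.0215+.1*np.sin(.207)]); d=s["tool_pos"][:2]-h
x=-(d@yy[:2]); z=s["tool_pos"][2]+.019-.09
print("board angle",np.arctan2(z,x).round(4),"radius",np.hypot(x,z).round(4),"off y",(d@[-yy[1],yy[0]]).round(4),"F tangential(up+)",round(float(s["wrist_force"]@np.r_[yy[:2]*z,x]/np.hypot(x,z)),2),"F radial out",round(float(s["wrist_force"]@np.r_[-yy[:2]*x,z]/np.hypot(x,z)),2))
E
python3 go.py .575 .006 .243
```

```text
t 3.6 pos [0.5771 0.0072 0.2484] q [ 0.25  0.44 -0.51  1.91  0.29  0.85 -0.21] F [ 1.2  1.1 -4.5] grip 0.13893273504978407
shift cm [-0.07 -0.24  0.54] shift in final axes [-0.07 -0.23  0.54] turn deg [ 0.7  0.3 -0.1]
board angle 0.8001 radius 0.2473 off y 0.0006 F tangential(up+) -2.13 F radial out -4.15
```

apply_moves([
  {"jaw": 0,"tx": 0,"ty": 0.58,"tz": -0.56,"ax": 0,"ay": 0,"az": 0},
  {"jaw": 0,"tx": 0,"ty": 0.6,"tz": -0.54,"ax": 0,"ay": 0,"az": 0},
  {"jaw": 0,"tx": 0,"ty": 0.6,"tz": -0.52,"ax": 0,"ay": 0,"az": 0},
  {"jaw": 0,"tx": 0,"ty": 0.4,"tz": -0.32,"ax": 0,"ay": 0,"az": 0},
])

```text
time: 3.93
tool_pos: [0.597, 0.0115, 0.2674]
tcp_rot: [1.979, 2.432, 0.002]
wrist_force: [-2.3, -0.4, -2.3]
grip_width: 0.136
```

```bash
python3 go.py .575 .006 .243
```

```text
t 3.93 pos [0.597  0.0115 0.2674] q [ 0.25  0.45 -0.52  1.84  0.28  0.92 -0.19] F [-2.3 -0.4 -2.3] grip 0.13613508468182123
shift cm [-0.08 -2.27  2.43] shift in final axes [-0.08 -2.26  2.44] turn deg [ 0.3  0.3 -0.1]
board angle 0.912 radius 0.2483 off y 0.0007 F tangential(up+) -3.27 F radial out -0.33
```

apply_moves([
  {"jaw": 0,"tx": 0,"ty": 0.32,"tz": -0.24,"ax": 0,"ay": 0,"az": 0},
  {"jaw": 0,"tx": 0,"ty": 0.32,"tz": -0.23,"ax": 0,"ay": 0,"az": 0},
  {"jaw": 0,"tx": 0,"ty": 0.32,"tz": -0.23,"ax": 0,"ay": 0,"az": 0},
  {"jaw": 0,"tx": 0,"ty": 0.32,"tz": -0.22,"ax": 0,"ay": 0,"az": 0},
  {"jaw": 0,"tx": 0,"ty": 0.32,"tz": -0.22,"ax": 0,"ay": 0,"az": 0},
])

```text
time: 4.35
tool_pos: [0.6131, 0.015, 0.2802]
tcp_rot: [1.98, 2.434, -0.003]
wrist_force: [-1.2, 0.0, -6.1]
grip_width: 0.135
```

```bash
python3 go.py .575 .006 .243|tail -1
```

```text
board angle 0.9961 radius 0.2492 off y 0.0008 F tangential(up+) -4.29 F radial out -4.5
```

apply_moves([
  {"jaw": 0,"tx": 0,"ty": 0.34,"tz": -0.18,"ax": 0,"ay": 0,"az": 0},
  {"jaw": 0,"tx": 0,"ty": 0.34,"tz": -0.18,"ax": 0,"ay": 0,"az": 0},
  {"jaw": 0,"tx": 0,"ty": 0.34,"tz": -0.17,"ax": 0,"ay": 0,"az": 0},
  {"jaw": 0,"tx": 0,"ty": 0.34,"tz": -0.17,"ax": 0,"ay": 0,"az": 0},
])

```text
time: 4.68
tool_pos: [0.6259, 0.0177, 0.2888]
tcp_rot: [1.981, 2.435, -0.008]
wrist_force: [-3.2, -0.6, -2.2]
grip_width: 0.141
```

```bash
python3 go.py .575 .006 .243|tail -1
```

```text
board angle 1.059 radius 0.2498 off y 0.0008 F tangential(up+) -3.86 F radial out -0.31
```

apply_moves([
  {"jaw": 0,"tx": 0,"ty": 0.34,"tz": -0.17,"ax": 0,"ay": 0,"az": 0},
  {"jaw": 0,"tx": 0,"ty": 0.34,"tz": -0.17,"ax": 0,"ay": 0,"az": 0},
  {"jaw": 0,"tx": 0,"ty": 0.34,"tz": -0.16,"ax": 0,"ay": 0,"az": 0},
  {"jaw": 0,"tx": 0,"ty": 0.34,"tz": -0.16,"ax": 0,"ay": 0,"az": 0},
])

```text
time: 5.02
tool_pos: [0.64, 0.0207, 0.2971]
tcp_rot: [1.981, 2.434, -0.01]
wrist_force: [-4.4, -0.5, -0.8]
grip_width: 0.14
```

```bash
python3 go.py .575 .006 .243|tail -1
```

```text
board angle 1.125 radius 0.2506 off y 0.0009 F tangential(up+) -4.34 F radial out 1.16
```

apply_moves([
  {"jaw": 0,"tx": 0,"ty": 0.34,"tz": -0.15,"ax": 0,"ay": 0,"az": 0},
  {"jaw": 0,"tx": 0,"ty": 0.34,"tz": -0.15,"ax": 0,"ay": 0,"az": 0},
  {"jaw": 0,"tx": 0,"ty": 0.34,"tz": -0.14,"ax": 0,"ay": 0,"az": 0},
  {"jaw": 0,"tx": 0,"ty": 0.34,"tz": -0.14,"ax": 0,"ay": 0,"az": 0},
])

```text
time: 5.35
tool_pos: [0.6473, 0.0221, 0.3008]
tcp_rot: [-1.978, -2.43, 0.032]
wrist_force: [-15.4, -3.3, -1.0]
grip_width: 0.138
```

```bash
python3 go.py .575 .006 .243|tail -1
```

```text
board angle 1.1582 radius 0.2508 off y 0.0007 F tangential(up+) -14.83 F radial out 5.44
```

apply_moves([
  {"jaw": 0,"tx": 0,"ty": -0.7,"tz": 0.3,"ax": 0,"ay": 0,"az": 0},
  {"jaw": 0,"tx": 0,"ty": -0.89,"tz": 0.46,"ax": 0,"ay": 0,"az": 0},
  {"jaw": 0,"tx": 0,"ty": -0.87,"tz": 0.5,"ax": 0,"ay": 0,"az": 0},
  {"jaw": 0,"tx": 0,"ty": -0.85,"tz": 0.53,"ax": 0,"ay": 0,"az": 0},
  {"jaw": 0,"tx": 0,"ty": -0.82,"tz": 0.57,"ax": 0,"ay": 0,"az": 0},
  {"jaw": 0,"tx": 0,"ty": -0.8,"tz": 0.6,"ax": 0,"ay": 0,"az": 0},
  {"jaw": 0,"tx": 0,"ty": -0.78,"tz": 0.63,"ax": 0,"ay": 0,"az": 0},
  {"jaw": 0,"tx": 0,"ty": -0.75,"tz": 0.66,"ax": 0,"ay": 0,"az": 0},
])

```text
time: 6.02
tool_pos: [0.5895, 0.0098, 0.261]
tcp_rot: [1.978, 2.43, -0.001]
wrist_force: [0.5, -1.2, 3.4]
grip_width: 0.138
```

```bash
python3 go.py .575 .006 .243|tail -1
```

```text
board angle 0.872 radius 0.2482 off y 0.0006 F tangential(up+) 2.42 F radial out 2.43
```

apply_moves([
  {"jaw": 0,"tx": 0,"ty": -0.75,"tz": 0.66,"ax": 0,"ay": 0,"az": 0},
  {"jaw": 0,"tx": 0,"ty": -0.72,"tz": 0.69,"ax": 0,"ay": 0,"az": 0},
  {"jaw": 0,"tx": 0,"ty": -0.7,"tz": 0.72,"ax": 0,"ay": 0,"az": 0},
  {"jaw": 0,"tx": 0,"ty": -0.67,"tz": 0.74,"ax": 0,"ay": 0,"az": 0},
])

```text
time: 6.35
tool_pos: [0.5615, 0.0038, 0.2319]
tcp_rot: [1.975, 2.426, 0.01]
wrist_force: [5.3, 0.1, -5.4]
grip_width: 0.135
```

```bash
python3 go.py .575 .006 .243|tail -1
```

```text
board angle 0.7072 radius 0.2477 off y 0.0005 F tangential(up+) -0.73 F radial out -7.48
```

apply_moves([
  {"jaw": 0,"tx": 0,"ty": -0.55,"tz": 0.8,"ax": 0,"ay": 0,"az": 0},
  {"jaw": 0,"tx": 0,"ty": -0.55,"tz": 0.82,"ax": 0,"ay": 0,"az": 0},
  {"jaw": 0,"tx": 0,"ty": -0.55,"tz": 0.84,"ax": 0,"ay": 0,"az": 0},
  {"jaw": 0,"tx": 0,"ty": -0.52,"tz": 0.85,"ax": 0,"ay": 0,"az": 0},
  {"jaw": 0,"tx": 0,"ty": -0.48,"tz": 0.87,"ax": 0,"ay": 0,"az": 0},
  {"jaw": 0,"tx": 0,"ty": -0.45,"tz": 0.89,"ax": 0,"ay": 0,"az": 0},
  {"jaw": 0,"tx": 0,"ty": -0.41,"tz": 0.91,"ax": 0,"ay": 0,"az": 0},
  {"jaw": 0,"tx": 0,"ty": -0.37,"tz": 0.93,"ax": 0,"ay": 0,"az": 0},
])

```text
time: 7.02
tool_pos: [0.5215, -0.0047, 0.1592]
tcp_rot: [1.971, 2.421, 0.024]
wrist_force: [2.6, -0.1, 0.3]
grip_width: 0.136
```

```bash
python3 go.py .575 .006 .243|tail -1
```

```text
board angle 0.3674 radius 0.2456 off y 0.0004 F tangential(up+) 1.17 F radial out -2.22
```

apply_moves([
  {"jaw": 0,"tx": 0,"ty": -0.32,"tz": 0.94,"ax": 0,"ay": 0,"az": 0},
  {"jaw": 0,"tx": 0,"ty": -0.29,"tz": 0.95,"ax": 0,"ay": 0,"az": 0},
  {"jaw": 0,"tx": 0,"ty": -0.25,"tz": 0.96,"ax": 0,"ay": 0,"az": 0},
  {"jaw": 0,"tx": 0,"ty": -0.2,"tz": 0.97,"ax": 0,"ay": 0,"az": 0},
  {"jaw": 0,"tx": 0,"ty": -0.16,"tz": 0.97,"ax": 0,"ay": 0,"az": 0},
  {"jaw": 0,"tx": 0,"ty": -0.12,"tz": 0.98,"ax": 0,"ay": 0,"az": 0},
  {"jaw": 0,"tx": 0,"ty": -0.07,"tz": 0.6,"ax": 0,"ay": 0,"az": 0},
])

```text
time: 7.6
tool_pos: [0.5087, -0.0074, 0.0923]
tcp_rot: [1.969, 2.417, 0.04]
wrist_force: [3.6, -0.6, 1.8]
grip_width: 0.134
```

```bash
python3 go.py .575 .006 .243|tail -1
```

```text
board angle 0.0877 radius 0.2432 off y 0.0003 F tangential(up+) 2.04 F radial out -3.24
```

apply_moves([
  {"jaw": 0,"tx": 0,"ty": -0.02,"tz": 0.4,"ax": 0,"ay": 0,"az": 0},
  {"jaw": 0,"tx": 0,"ty": -0.02,"tz": 0.4,"ax": 0,"ay": 0,"az": 0},
  {"jaw": 0,"tx": 0,"ty": 0,"tz": 0.4,"ax": 0,"ay": 0,"az": 0},
  {"jaw": 0,"tx": 0,"ty": 0,"tz": 0.4,"ax": 0,"ay": 0,"az": 0},
])

```text
time: 7.93
tool_pos: [0.5084, -0.0076, 0.076]
tcp_rot: [1.969, 2.417, 0.04]
wrist_force: [-19.7, -2.1, 78.0]
grip_width: 0.141
```

```bash
python3 go.py .575 .006 .243|tail -1
```

```text
board angle 0.0206 radius 0.2427 off y 0.0002 F tangential(up+) 77.56 F radial out 21.3
```

apply_moves([
  {"jaw": 0,"tx": 0,"ty": 0,"tz": 0,"ax": 0,"ay": 0,"az": 0},
  {"jaw": 0,"tx": 0,"ty": 0,"tz": 0,"ax": 0,"ay": 0,"az": 0},
])

```text
time: 8.1
tool_pos: [0.5085, -0.0076, 0.0765]
tcp_rot: [1.967, 2.416, 0.041]
wrist_force: [1.2, -1.0, -1.2]
grip_width: 0.14
```

```bash
python3 go.py .575 .006 .243|tail -1; python3 -c "
from h import *
snap('side','s4.png',(230,60,390,240),3.3)"
```

```text
board angle 0.0225 radius 0.2426 off y 0.0002 F tangential(up+) -1.18 F radial out -1.04
```

View pics/s4.png

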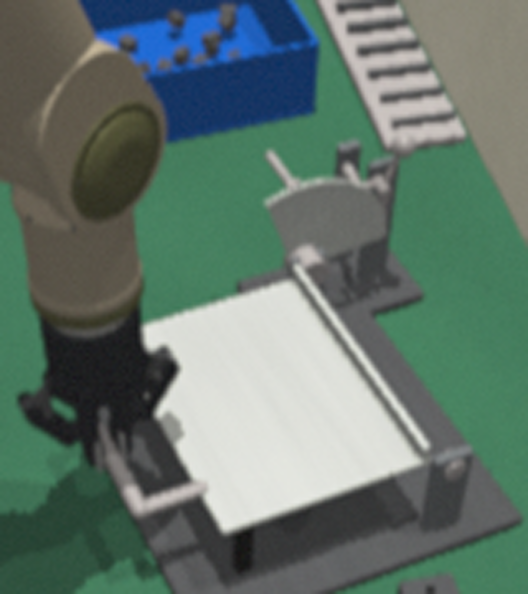

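apply_moves([
  {"jaw": 0,"tx": 0,"ty": 0.02,"tz": -1.0,"ax": 0,"ay": 0,"az": 0},
  {"jaw": 0,"tx": 0,"ty": 0.06,"tz": -1.0,"ax": 0,"ay": 0,"az": 0},
  {"jaw": 0,"tx": 0,"ty": 0.1,"tz": -1.0,"ax": 0,"ay": 0,"az": 0},
  {"jaw": 0,"tx": 0,"ty": 0.14,"tz": -1.0,"ax": 0,"ay": 0,"az": 0},
  {"jaw": 0,"tx": 0,"ty": 0.18,"tz": -1.0,"ax": 0,"ay": 0,"az": 0},
])

```text
time: 8.57
tool_pos: [0.5131, -0.0066, 0.126]
tcp_rot: [1.969, 2.418, 0.042]
wrist_force: [6.4, 0.3, -7.9]
grip_width: 0.139
```

```bash
python3 go.py .575 .006 .243|tail -1
```

```text
board angle 0.2272 radius 0.2441 off y 0.0002 F tangential(up+) -6.25 F radial out -7.94
```

apply_moves([
  {"jaw": 0,"tx": 0,"ty": 0.35,"tz": -0.9,"ax": 0,"ay": 0,"az": 0},
  {"jaw": 0,"tx": 0,"ty": 0.1,"tz": -0.3,"ax": 0,"ay": 0,"az": 0},
])

```text
time: 8.73
tool_pos: [0.5159, -0.006, 0.139]
tcp_rot: [1.971, 2.419, 0.039]
wrist_force: [4.1, 0.6, -4.5]
grip_width: 0.134
```

```bash
python3 go.py .575 .006 .243|tail -1
```

```text
board angle 0.2818 radius 0.2445 off y 0.0003 F tangential(up+) -3.21 F radial out -5.21
```

apply_moves([
  {"jaw": 0,"tx": 0,"ty": -0.1,"tz": 0.5,"ax": 0,"ay": 0,"az": 0},
  {"jaw": 0,"tx": 0,"ty": -0.1,"tz": 0.5,"ax": 0,"ay": 0,"az": 0},
  {"jaw": 0,"tx": 0,"ty": -0.08,"tz": 0.5,"ax": 0,"ay": 0,"az": 0},
  {"jaw": 0,"tx": 0,"ty": -0.04,"tz": 0.2,"ax": 0,"ay": 0,"az": 0},
  {"jaw": 0,"tx": 0,"ty": -0.04,"tz": 0.2,"ax": 0,"ay": 0,"az": 0},
])

```text
time: 9.15
tool_pos: [0.5117, -0.0069, 0.1178]
tcp_rot: [1.971, 2.419, 0.039]
wrist_force: [-0.2, -1.1, 3.3]
grip_width: 0.137
```

```bash
python3 go.py .575 .006 .243|tail -1
```

```text
board angle 0.1931 radius 0.2437 off y 0.0003 F tangential(up+) 3.18 F radial out 1.05
```

apply_moves([
  {"jaw": 0,"tx": 0,"ty": -0.02,"tz": 0.15,"ax": 0,"ay": 0,"az": 0},
  {"jaw": 0,"tx": 0,"ty": -0.02,"tz": 0.15,"ax": 0,"ay": 0,"az": 0},
])

```text
time: 9.32
tool_pos: [0.5111, -0.007, 0.1142]
tcp_rot: [1.97, 2.419, 0.038]
wrist_force: [0.2, -0.6, 7.4]
grip_width: 0.137
```

```bash
python3 go.py .575 .006 .243|tail -1
```

```text
board angle 0.1781 radius 0.2437 off y 0.0003 F tangential(up+) 7.33 F radial out 1.28
```

```bash
cat > ang.py <<'E'
from fit import *
E
python3 - <<'E'
from h import *
d=snap('side','s5.png',(230,60,390,240),3.3)
s=bot.observe(); print(s["wrist_force"],s["tool_pos"])
p=[.6479,.0215,.2069]
def W(X): return np.array([p[0]+np.cos(p[2])*X[0]-np.sin(p[2])*X[1],p[1]+np.sin(p[2])*X[0]+np.cos(p[2])*X[1],X[2]])
for th in(0,.1,.175,.25):
  print(th,[((np.array(proj(d,W((.1-r*np.cos(th),y,.09+r*np.sin(th)))))-[230,60])*3.3).round(0).tolist() for r,y in((.245,-.071),(.195,-.118),(.195,.118))])
E
```

```text
[ 0.3175182  -1.28474391  6.16732839] [ 0.51110015 -0.00702377  0.11395295]
0 [[138.0, 513.0], [221.0, 536.0], [109.0, 338.0]]
0.1 [[138.0, 492.0], [222.0, 520.0], [109.0, 321.0]]
0.175 [[141.0, 476.0], [225.0, 507.0], [110.0, 308.0]]
0.25 [[145.0, 459.0], [229.0, 494.0], [113.0, 295.0]]
```

View pics/s5.png

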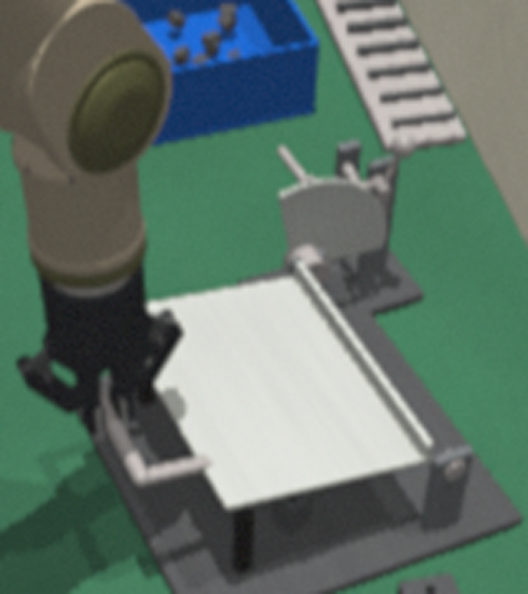

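Board corner at (228,508), against a predicted (225,507) for 0.175 rad. That looks like notch 1. A small push will confirm the pawl holds.

apply_moves([
  {"jaw": 0,"tx": 0,"ty": 0,"tz": 0.15,"ax": 0,"ay": 0,"az": 0},
  {"jaw": 0,"tx": 0,"ty": 0,"tz": 0.1,"ax": 0,"ay": 0,"az": 0},
])

```text
time: 9.53
tool_pos: [0.5108, -0.0071, 0.1117]
tcp_rot: [1.97, 2.419, 0.036]
wrist_force: [-2.8, -0.7, 13.9]
grip_width: 0.137
```

```bash
python3 go.py .575 .006 .243|tail -1
```

```text
board angle 0.168 radius 0.2436 off y 0.0002 F tangential(up+) 13.21 F radial out 5.13
```

apply_moves([
  {"jaw": 0,"tx": 0,"ty": 0,"tz": 0,"ax": 0,"ay": 0,"az": 0},
  {"jaw": 0.3,"tx": 0,"ty": 0,"tz": 0,"ax": 0,"ay": 0,"az": 0},
  {"jaw": 0.7,"tx": 0,"ty": 0,"tz": 0,"ax": 0,"ay": 0,"az": 0},
  {"jaw": 1,"tx": 0,"ty": 0,"tz": 0,"ax": 0,"ay": 0,"az": 0},
  {"jaw": 1,"tx": 0,"ty": 0,"tz": 0,"ax": 0,"ay": 0,"az": 0},
  {"jaw": 1,"tx": 0,"ty": 0,"tz": 0,"ax": 0,"ay": 0,"az": 0},
  {"jaw": 1,"tx": 0,"ty": 0,"tz": 0,"ax": 0,"ay": 0,"az": 0},
  {"jaw": 1,"tx": 0,"ty": 0,"tz": 0,"ax": 0,"ay": 0,"az": 0},
])

```text
time: 10.2
tool_pos: [0.5093, -0.0069, 0.1107]
tcp_rot: [1.972, 2.42, 0.031]
wrist_force: [0.8, 0.4, 0.4]
grip_width: 0.994
```

```bash
python3 go.py .575 .006 .243; python3 -c "
from h import *
snap('side','s6.png',(230,60,390,240),3.3)"
```

```text
t 10.2 pos [ 0.5093 -0.0069  0.1107] q [ 0.18  0.55 -0.39  2.2   0.47  0.45 -0.38] F [0.8 0.4 0.4] grip 0.9942405066762467
shift cm [ -0.1    7.06 -13.04] shift in final axes [ -0.09   6.7  -13.23] turn deg [ 1.6  0.1 -0.2]
board angle 0.1627 radius 0.2449 off y 0.0007 F tangential(up+) 0.5 F radial out -0.8
```

View pics/s6.png

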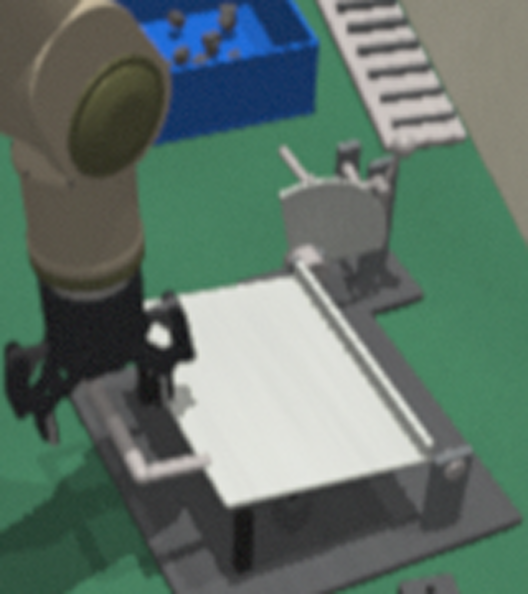

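The board stayed put (corner still at (228,508)) and the wrist force is about 0. The hinge-side finger is close to the board edge, so I'll narrow the jaws to clear it and then lift straight up.

apply_moves([
  {"jaw": 0.55,"tx": 0,"ty": 0,"tz": 0,"ax": 0,"ay": 0,"az": 0},
  {"jaw": 0.55,"tx": 0,"ty": 0,"tz": 0,"ax": 0,"ay": 0,"az": 0},
  {"jaw": 0.55,"tx": 0,"ty": 0,"tz": 0,"ax": 0,"ay": 0,"az": 0},
  {"jaw": 0.55,"tx": 0,"ty": 0,"tz": 0,"ax": 0,"ay": 0,"az": 0},
  {"jaw": 0.55,"tx": 0,"ty": 0,"tz": -0.5,"ax": 0,"ay": 0,"az": 0},
  {"jaw": 0.55,"tx": 0,"ty": 0,"tz": -0.7,"ax": 0,"ay": 0,"az": 0},
])

```text
time: 10.75
tool_pos: [0.5083, -0.007, 0.1222]
tcp_rot: [1.973, 2.422, 0.029]
wrist_force: [0.2, 0.5, -0.9]
grip_width: 0.545
```

```bash
python3 go.py .51 -.007 .30
```

```text
t 10.75 pos [ 0.5083 -0.007   0.1222] q [ 0.19  0.53 -0.41  2.19  0.45  0.48 -0.36] F [ 0.2  0.5 -0.9] grip 0.5450664286964559
shift cm [ -0.08   0.62 -17.77] shift in final axes [ -0.04   0.17 -17.78] turn deg [ 1.5  0.1 -0.2]
board angle 0.2081 radius 0.2479 off y 0.0009 F tangential(up+) -0.87 F radial out -0.46
```

apply_moves([
  {"jaw": 0.55,"tx": 0,"ty": 0,"tz": -1.5,"ax": 0,"ay": 0,"az": 0},
  {"jaw": 0.55,"tx": 0,"ty": 0,"tz": -2,"ax": 0,"ay": 0,"az": 0},
  {"jaw": 0.55,"tx": 0,"ty": 0,"tz": -2,"ax": 0,"ay": 0,"az": 0},
  {"jaw": 0.55,"tx": 0,"ty": -0.5,"tz": -2,"ax": 0,"ay": 0,"az": 0},
  {"jaw": 0.55,"tx": 0,"ty": 0,"tz": -3,"ax": 0,"ay": 0,"az": 0},
  {"jaw": 0.55,"tx": 0,"ty": 0,"tz": -3,"ax": 0,"ay": 0,"az": 0},
  {"jaw": 0.55,"tx": 0,"ty": 0,"tz": -3,"ax": 0,"ay": 0,"az": 0},
  {"jaw": 0.55,"tx": 0,"ty": 0,"tz": 0,"ax": 0,"ay": 0,"az": 0},
  {"jaw": 0.55,"tx": 0,"ty": 0,"tz": 0,"ax": 0,"ay": 0,"az": 0},
])

```text
time: 11.5
tool_pos: [0.497, -0.0071, 0.301]
tcp_rot: [1.97, 2.424, 0.031]
wrist_force: [-0.5, 0.4, -1.5]
grip_width: 0.546
```

```bash
python3 go.py .51 -.007 .30; python3 -c "
from h import *
snap('side','s7.png',None,1.4)"
```

```text
t 11.5 pos [ 0.497  -0.0071  0.301 ] q [ 0.37  0.28 -0.59  2.02  0.2   0.88 -0.12] F [-0.5  0.4 -1.5] grip 0.5462037533729414
shift cm [-0.25  1.27  0.13] shift in final axes [-0.26  1.27  0.1 ] turn deg [ 1.5  0.1 -0.1]
board angle 0.7366 radius 0.3424 off y 0.003 F tangential(up+) -1.36 F radial out -0.68
```

View pics/s7.png

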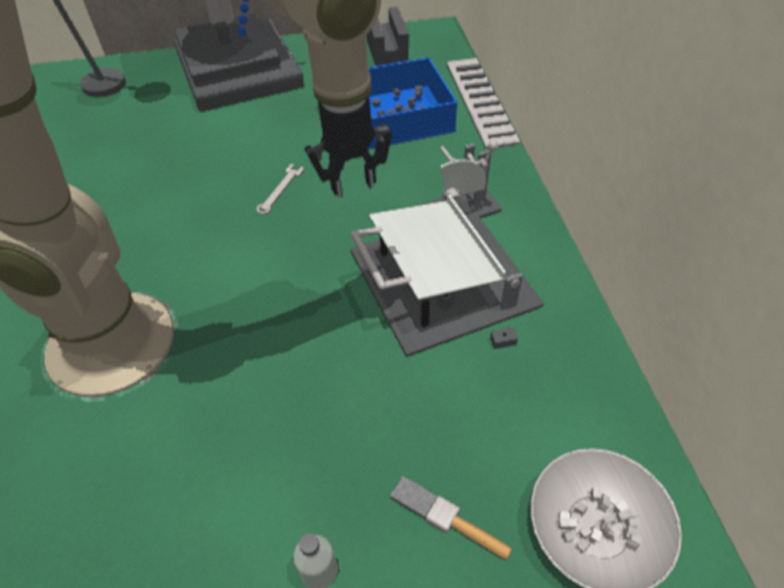

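The arm is clear, and the bystanders look unmoved. I'll check the board angle in a crop at the same scale as before.

```bash
python3 -c "
from h import *
snap('side','s8.png',(230,60,390,240),3.3)"
```

View pics/s8.png

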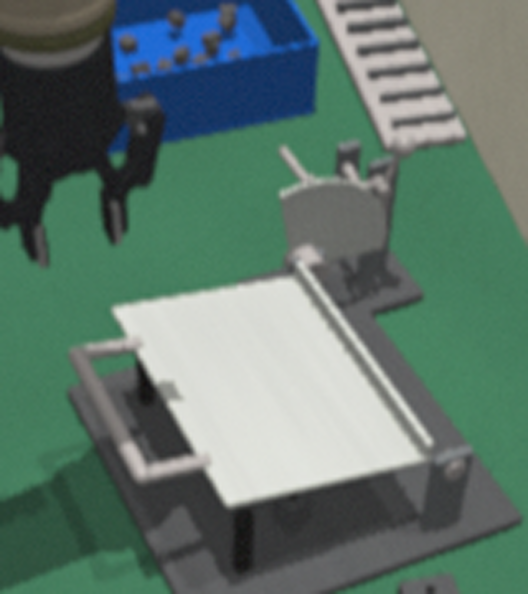

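Corners at (228,508) and (112,308) and bar end at about (141,474) all match 0.175 rad to within 3 px. Handing in.

```bash
python3 -c "
from h import *
print(order.job_done())"
```

```text
the job is handed in; nothing more can be done
None
```

The board is standing in its lowest notch on its pawl, and I handed the job in at about 11.5 s with the arm clear.

**What I did:** The board started in the top notch. I gripped the bar and raised it to the stop, met at about 1.16 rad as measured and perhaps 0.02 less in truth. The bar then came down past all the notches without catching, so the pawl had been thrown clear. I set the board flat on its posts, raised it to about 0.26 rad and lowered it into the first notch.

**Last checks:**
- **Angle:** In the final side picture, both board corners and the bar end match the predicted 0.175 rad to within 3 pixels.
- **Holding:** The board did not move when I let go. Wrist force was about 0 after letting go and about 1.5 N once clear, which is sensor noise.
- **Bystanders:** The spanner, brush, bottle and the block beside the stand look unmoved. I did not measure them, or the two blocks under the board.

**What did not go as cleanly:**
- **Stop force:** The bar read about 15 N against the stop, under the 17 N limit, but I only saw the force at the end of each short move.
- **Force on the posts:** I pressed the flat board onto its posts with a brief 78 N at the wrist, more than I meant but under the 120 N limit.
- **Seating test:** When I pushed down lightly on the seated board (14 N), the gripper crept about 2 mm. I took this for the pads sliding on the bar, because the board's corner did not move between the pictures before and after.

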